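# Show the painter which brush, which paint and which shape

## Task

Show the painter the next step by pointing with the fingertips, from just above (a few centimetres) and touching nothing at all: first point at the brush with the red handle for two seconds, then at the blue paint pot for two seconds, then at the white egg on the board, and finish there, still pointing at it. Rise a hand's breadth clear between them, so that you never point closely at any other brush, pot or cut-out.

Things in the scene. Friction and masses are not known exactly. Their poses are not given: they have to be found in the camera images.
- brush_red: loose flat wash brush with a red handle, lying flat on the cork mat: 170 mm long, 34 mm wide at the steel ferrule and bristles (handle 16 mm wide), 10 mm thick. Origin: underside, mid-length; its x axis runs along the brush towards the bristles, z up (top at z +10 mm)
- brush_black: loose flat wash brush with a black handle, lying flat on the cork mat: 170 mm long, 34 mm wide at the steel ferrule and bristles (handle 16 mm wide), 10 mm thick. Origin: underside, mid-length; its x axis runs along the brush towards the bristles, z up (top at z +10 mm)
- brush_wood: loose flat wash brush with a pale bare-wood handle, lying flat on the cork mat: 170 mm long, 34 mm wide at the steel ferrule and bristles (handle 16 mm wide), 10 mm thick. Origin: underside, mid-length; its x axis runs along the brush towards the bristles, z up (top at z +10 mm)
- pot_blue: loose closed paint pot with a blue lid and band, 46 mm in diameter, 55 mm tall, one of four standing about 90 mm apart on a wooden slab. Origin: centre of its underside, z up (lid top at z +55 mm)
- pot_yellow: loose closed paint pot with a yellow lid and band, 46 mm in diameter, 55 mm tall, one of four standing about 90 mm apart on a wooden slab. Origin: centre of its underside, z up (lid top at z +55 mm)
- pot_green: loose closed paint pot with a green lid and band, 46 mm in diameter, 55 mm tall, one of four standing about 90 mm apart on a wooden slab. Origin: centre of its underside, z up (lid top at z +55 mm)
- pot_white: loose closed paint pot with a white lid and band, 46 mm in diameter, 55 mm tall, one of four standing about 90 mm apart on a wooden slab. Origin: centre of its underside, z up (lid top at z +55 mm)
- egg: white egg-shaped card cut-out, 62 x 48 mm, 4 mm thick, glued on the blue collage board. Origin: underside, middle of the egg; z up (top at z +4 mm)
- moon: yellow round card cut-out, 48 mm in diameter, 4 mm thick, glued on the same board. Origin: centre of underside
- house: red house-shaped card cut-out, about 53 x 45 mm, 4 mm thick, glued on the same board. Origin: underside, middle
- mat: fixed cork mat 200 x 200 x 4 mm under the three brushes. Origin: centre of underside
- slab: fixed wooden slab 170 x 170 x 10 mm under the four pots. Origin: centre of underside
- board: fixed kraft-card board 180 x 240 mm with a blue sheet, 6 mm thick in all, that carries the three cut-outs. Origin: centre of underside
There are look-alikes about, which are no part of the job. Of the things shaped like the pot_blue, the blue one is meant.

How it is judged:
On the way, in this order (a step that is already met when the one before it is completed fails the run):
1. the fingers pointed at the red-handled brush for 1.5 s (within 22 mm of its centre line, anywhere along it, grasp point under 85 mm above it) (x of the grasp point in the frame of brush_red between -0.09 and 0.09 m and y of the grasp point in the frame of brush_red between -0.022 and 0.022 m and z of the grasp point in the frame of brush_red between 0.015 and 0.095 m), for 1.5 s.
2. the fingers pointed at the blue pot for 1.5 s (within 23 mm of the lid centre, grasp point under 85 mm above it) (horizontal distance between the grasp point and pot_blue below 0.023 m and z of the grasp point in the frame of pot_blue between 0.06 and 0.14 m), for 1.5 s.
At the end, for the whole second after the job is handed in: The grasp point between the fingers stays within 24 mm, seen from above, of the middle of the white egg and less than 85 mm above it, and every brush and pot is within 8 mm of where it started (horizontal distance between the grasp point and egg below 0.024 m and z of the grasp point in the frame of egg between 0.009 and 0.089 m and distance of each of brush_red, brush_black, brush_wood, pot_blue, pot_yellow, pot_green, pot_white from where it was at the start of the episode below 0.008 m); the robot touches nothing.
It fails at once if the robot touches something (over 0.5 N) (contact force between any of the fingers, the arm and anything else above 0.5 N).
It fails at once if a brush or pot is shifted or lifted by more than 8 mm (not (distance of brush_red from where it was at the start of the episode below 0.008 m) or not (distance of brush_black from where it was at the start of the episode below 0.008 m) or not (distance of brush_wood from where it was at the start of the episode below 0.008 m) or not (distance of pot_blue from where it was at the start of the episode below 0.008 m) or not (distance of pot_yellow from where it was at the start of the episode below 0.008 m) or not (distance of pot_green from where it was at the start of the episode below 0.008 m) or not (distance of pot_white from where it was at the start of the episode below 0.008 m)).
It fails at once if the fingers point closely at a wrong brush, pot or cut-out (grasp point within 15 mm sideways and less than 60 mm above its top) ((x of the grasp point in the frame of brush_black between -0.09 and 0.09 m and y of the grasp point in the frame of brush_black between -0.015 and 0.015 m and z of the grasp point in the frame of brush_black between 0.015 and 0.07 m) or (x of the grasp point in the frame of brush_wood between -0.09 and 0.09 m and y of the grasp point in the frame of brush_wood between -0.015 and 0.015 m and z of the grasp point in the frame of brush_wood between 0.015 and 0.07 m) or (horizontal distance between the grasp point and pot_yellow below 0.015 m and z of the grasp point in the frame of pot_yellow between 0.06 and 0.115 m) or (horizontal distance between the grasp point and pot_green below 0.015 m and z of the grasp point in the frame of pot_green between 0.06 and 0.115 m) or (horizontal distance between the grasp point and pot_white below 0.015 m and z of the grasp point in the frame of pot_white between 0.06 and 0.115 m) or (horizontal distance between the grasp point and moon below 0.015 m and z of the grasp point in the frame of moon between 0.009 and 0.064 m) or (horizontal distance between the grasp point and house below 0.015 m and z of the grasp point in the frame of house between 0.009 and 0.064 m)).
It also fails if it takes over 58 s, if anything falls off the work surface, if the arm or the gripper's body presses on something with over 40 N, if the wrist force passes 120 N, or if a joint passes its speed limit or range.

## Robot

A 6-joint arm with a two-finger parallel gripper is mounted at the origin on the work surface. World frame = base frame: x ahead of the robot, y to its left, z up, the work surface at z = 0. Lengths are in m, angles in rad, forces in N, time in s.
With the tool pointing down it reaches from about 0.35 to 0.85 m from the base axis. Payload 8.1 kg.
Tool frame: the origin (TCP) lies on the mounting face of the last link; the fingertips stand 186 mm ahead of it and the grasp point (between the pads) lies 167 mm ahead of it; z points along the fingers, y is the line along which they close (so a half turn about z gives the same grasp; the last joint's range is limited). The gripper opens to 93 mm and grips with 3 to 60 N. Pads are 15 mm wide; open, the fingers measure 128 mm over their backs; the gripper's body (75 mm by 188 mm) begins 65 mm behind the grasp point.
Start: joints at [-1.239, 0.13, 1.488, -0, 1.523, -0.085], TCP at [0.243, -0.549, 0.405] pointing down, gripper open.
Joint ranges: [-2.96, 2.96], [-0.89, 2.26], [0.02, 2.5], [-1.34, 4.48], [0, 2.73], [-2.66, 2.66]. Speed limits (rad/s): [2.39, 2.39, 2.79, 3.14, 3.14, 3.14].

## Interface

Orientations are given as a rotation vector (axis times angle).
In Python, from plant import read_state, read_camera, camera_params, close_job gives the robot as it stands. The module is installed in compiled form; this text tells all that it offers.
- The arm moves only by the tool servo_tool, never from a script. Its argument "increments" is a list of rows, each an object with "slide": the shift along the tool's x, y, z in mm, a list of three; "dr": the turn, a rotation vector about the tool's x, y, z in rad, a list of three; "jaw": the closure, from 0 (fully open) to 1 (shut). In form: [{"slide": [x, y, z], "dr": [ax, ay, az], "jaw": jaw}, ...]. A call has 1 to 20 rows; each row is the pose to reach, as a shift and turn from the pose commanded when the call began, along the tool's axes at that moment; what a row does not reach only later rows make up. A row lasts 1/10 s, in which the tool goes at most 50 mm and 8.59 degrees, less where a joint would pass 70% of its speed; a pose out of reach is approached as far as the arm can. A call with a gripper value outside its range is refused whole. The fingers move at their own pace and stop on an object; "force" is the grip in N (left out, the last holds). Time passes only in rows, so rows that repeat a pose let the fingers close. It gives the time, the measured TCP pose, the force, the opening and the grip force at its end, in the units of the state.
- read_state(): the state, without advancing time (a new reading comes with each control period).
- read_camera(name): name is "side" or "top" or "wrist"; returns (picture, depth): 384x512x3 uint8, red, green, blue; 384x512 float32, m along the optical axis (not along the pixel's ray), 0 where there is no reading.
- camera_params(name): a dict with "fx", "fy", "cx", "cy" (pixels), "rvec" (rotation vector, rad) and "tvec" (3), from world to camera coordinates, as OpenCV has them. Camera axes: x right, y down, z forward; pixel columns grow to the right and rows downward; lengths in m; the calibration is good to about 2 mm. The wrist camera is an equidistant fisheye: a pixel r from the principal point sees the ray r / f radians off the axis. A picture is of the moment at which its call begins: read the wrist's pose just before it. camera_params takes no time and is no camera call; for the wrist camera it gives the pose at the moment of the call.
- close_job(): hands the job in; it is judged then, once.
The state is a dict: "t": time; "q": joint angles; "dq": joint speeds; "joint_torque": joint torques, N m; "tool_pos": TCP position; "orientation": TCP orientation; "force": force on the tool from outside, world axes, zero at the start; "wrist_torque": the same for the moment, N m; "opening": finger opening in m; "gripper_force": force on a finger pad.
Only numpy, scipy, OpenCV 4.12 (cv2) and the standard library are available. Lean on these libraries where they do the work, as an engineer would, in place of code of your own. Each camera call takes 0.05 s, during which the arm holds its last target. There are 200 camera calls.

## Working session

There is one attempt and no reset: what is moved stays moved. The work goes in short steps, Python scripts to look and compute and a tool call to move; the robot and the scene stay as the last step left them, time stands still between calls to the robot, and variables do not carry over. Pictures are saved under pics/ and viewed, at most 10 in all, crops included, and the job is handed in when it is done.

Besides the shell and the picture viewer there is one more tool, called after ">>>" as name([rows], argument=value, ...), one row to a line, values as JSON. servo_tool: Moves the arm, as the interface text tells. Its arguments: {"type":"object","properties":{"increments":{"type":"array"},"force":{"type":"number"}},"required":["increments"]}

```bash
mkdir -p pics; python3 - <<'E'
from plant import *
import cv2,numpy as np
for n in("top","side"):
    p,d=read_camera(n); np.savez(f"pics/{n}.npz",p=p,d=d)
    cv2.imwrite(f"pics/{n}0.png",cv2.resize(p[:,:,::-1],(800,600)))
    print(n,camera_params(n))
s=read_state();print(s['t'],s['tool_pos'],s['orientation'],s['opening'])
E
```

```text
top {'fx': 445.2765697394906, 'fy': 445.2765697394906, 'cx': 261.0211275181436, 'cy': 191.84861599438548, 'rvec': array([ 2.15939706, -2.10935621,  0.22070277]), 'tvec': array([-0.07114503,  0.49919566,  1.11591383])}
side {'fx': 476.73998354515965, 'fy': 476.73998354515965, 'cx': 260.50034502449864, 'cy': 190.3615618809017, 'rvec': array([ 0.16824593, -2.77841144,  1.32149373]), 'tvec': array([0.47873742, 0.07421299, 1.25476398])}
0.1 [ 0.24284421 -0.54842841  0.40377629] [-3.07198911e+00 -6.49632433e-01  4.00666703e-04] 0.09291070885615792
```

View pics/top0.png

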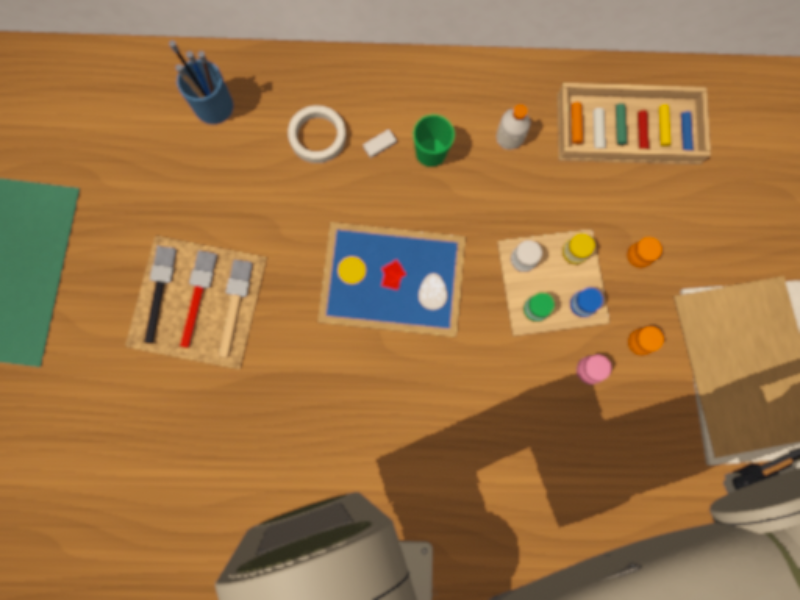

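View pics/side0.png

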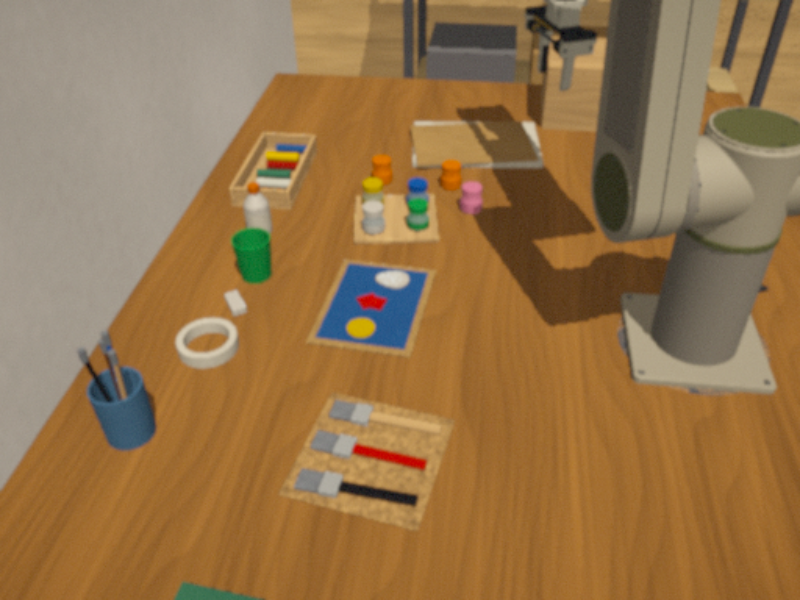

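The top view (800x600 scale) shows the red brush at (200,297), between black (160,295) and wood (236,305). The blue lid is at (588,300), with green (540,305), yellow (580,247) and white (527,255) on the same slab. Orange pots at (647,250) and (648,340) and a pink pot at (595,370) stand off the slab. The egg is at (432,291), the moon at (351,270) and the red house at (393,275). The side view agrees: red brush (370,450), blue pot (418,190), egg (392,280).

Candidates for each target:
- **Red brush:** red-handled (200,297), black (160,295), wood (236,305). I choose red.
- **Blue pot:** blue lid (588,300), the other pots, the blue pen cup (205,95), the blue pastel (687,130). I choose the lid on the slab.
- **Egg:** white (432,291), white lid (527,255), eraser (380,143). I choose the egg on the blue sheet.

```bash
cat > h.py <<'E'
import cv2,numpy as np
from plant import *
def ray(n,uv,z):
    c=camera_params(n);R=cv2.Rodrigues(c['rvec'])[0];o=-R.T@c['tvec']
    d=R.T@np.array([(uv[0]-c['cx'])/c['fx'],(uv[1]-c['cy'])/c['fy'],1]);return o+d*(z-o[2])/d[2]
def blobs(n,p,lo,hi,zs,box,amin=25):
    h=cv2.cvtColor(p,cv2.COLOR_RGB2HSV);m=cv2.inRange(h,np.array(lo),np.array(hi))
    k=np.zeros_like(m);x0,y0,x1,y1=[int(v/1.5625) for v in box];k[y0:y1,x0:x1]=m[y0:y1,x0:x1]
    _,_,st,ce=cv2.connectedComponentsWithStats(k)
    return [(s,c,ray(n,c,zs)) for s,c in zip(st[1:],ce[1:]) if s[4]>=amin],k
E
python3 - <<'E'
from h import *
P={n:np.load(f"pics/{n}.npz")['p'] for n in("top","side")}
np.set_printoptions(precision=4,suppress=True)
J={'redhandle':((0,150,90),(8,255,255),.014,{'top':(130,235,270,365),'side':(280,395,450,520)}),
'bluelid':((100,130,60),(125,255,255),.065,{'top':(560,280,612,325),'side':(400,170,440,205)}),
'egg':((0,0,140),(179,70,255),.010,{'top':(405,260,450,320),'side':(370,262,415,294)}),
'house':((0,150,90),(8,255,255),.010,{'top':(370,250,415,300),'side':(350,285,395,320)}),
'moon':((20,130,90),(35,255,255),.010,{'top':(330,250,372,290),'side':(340,310,382,345)}),
'green':((50,100,40),(90,255,255),.065,{'top':(510,280,565,330),'side':(400,190,440,235)}),
'yellow':((20,130,90),(35,255,255),.065,{'top':(555,225,605,270),'side':(355,175,390,195)})}
for k,(lo,hi,z,b) in J.items():
  for n in P:
    r,m=blobs(n,P[n],lo,hi,z,b[n])
    for s,c,w in r:print(k,n,s,c*1.5625,w)
    if k in('redhandle','egg') and r:
      ys,xs=np.nonzero(m);(c0,sz,a)=cv2.minAreaRect(np.array([ray(n,(x,y),z)[:2]*1000 for x,y in zip(xs,ys)],np.float32));print('  rect mm',c0,sz,a)
crops=[P['top'][int(a[1]/1.5625):int(a[1]/1.5625)+96,int(a[0]/1.5625):int(a[0]/1.5625)+96] for a in((125,225),(360,225),(500,225))]
cv2.imwrite('pics/crop.png',cv2.resize(np.hstack(crops),(798,266),interpolation=cv2.INTER_CUBIC)[:,:,::-1])
E
```

```text
redhandle top [115 183  15  39 232] [191.1099 316.3456] [0.4688 0.3076 0.014 ]
  rect mm (469.7052001953125, 307.2415466308594) (15.498026847839355, 104.31825256347656) 80.61981964111328
redhandle side [226 284  47  17 290] [389.3588 456.1853] [0.4686 0.3115 0.014 ]
  rect mm (469.8100280761719, 311.3361511230469) (17.73511505126953, 105.42082214355469) 80.5473861694336
bluelid top [369 185  16  15 185] [588.6149 299.7551] [ 0.5051 -0.3583  0.065 ]
bluelid side [262 114  11  10  81] [416.8017 184.9923] [ 0.5054 -0.3489  0.065 ]
egg top [267 174  20  25 362] [432.1694 291.73  ] [ 0.5228 -0.102   0.01  ]
  rect mm (522.9658203125, -102.41983795166016) (55.82172393798828, 58.69029998779297) 46.484886169433594
egg side [240 171  23  14 235] [392.5931 277.879 ] [ 0.5223 -0.1035  0.01  ]
  rect mm (525.8987426757812, -107.7452392578125) (68.38016510009766, 66.79075622558594) 6.588636875152588
house top [246 168  12  16 131] [392.3545 274.6541] [ 0.5513 -0.0323  0.01  ]
house side [230 190  15   7  71] [370.8847 301.2984] [ 0.5513 -0.0313  0.01  ]
moon top [217 165  17  17 229] [351.3987 269.5892] [0.5584 0.039  0.01  ]
moon side [222 204  18  12 174] [360.246  327.2091] [0.5581 0.0398 0.01  ]
green top [338 188  17  15 199] [540.6957 304.5697] [ 0.4949 -0.2785  0.065 ]
green side [261 127  13  11 113] [417.1045 205.5448] [ 0.4958 -0.2704  0.065 ]
green side [261 142  13   5  40] [417.3828 225.0781] [ 0.4874 -0.2014  0.065 ]
yellow top [360 149  21  20 291] [578.9304 246.7891] [ 0.5952 -0.3444  0.065 ]
yellow side [232 113  13  11 126] [371.813  184.5486] [ 0.5978 -0.3403  0.065 ]
```

View pics/crop.png

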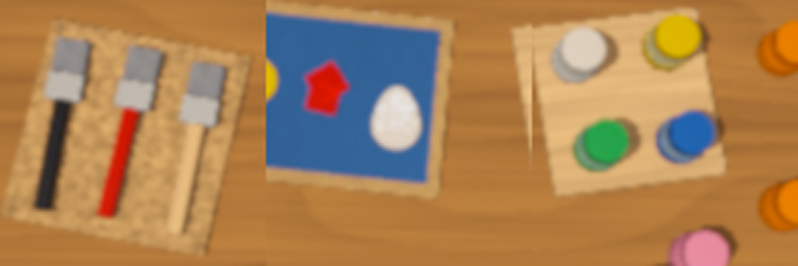

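The crop confirms all three choices. The measured sizes fit: handle 16 x 105 mm, pot spacing about 80–90 mm, and the two views agree to within a few mm. First I fly at start height to a midpoint with the fingers mostly closed.

>>> servo_tool([
  {"slide": [7,-6,0],"dr": [0,0,0],"jaw": 0.8},
  {"slide": [20,-19,0],"dr": [0,0,0],"jaw": 0.8},
  {"slide": [37,-35,0],"dr": [0,0,0],"jaw": 0.8},
  {"slide": [57,-54,0],"dr": [0,0,0],"jaw": 0.8},
  {"slide": [77,-74,0],"dr": [0,0,0],"jaw": 0.8},
  {"slide": [97,-93,0],"dr": [0,0,0],"jaw": 0.8},
  {"slide": [117,-112,0],"dr": [0,0,0],"jaw": 0.8},
  {"slide": [137,-131,0],"dr": [0,0,0],"jaw": 0.8},
  {"slide": [157,-150,0],"dr": [0,0,0],"jaw": 0.8},
  {"slide": [178,-170,0],"dr": [0,0,0],"jaw": 0.8},
  {"slide": [198,-189,0],"dr": [0,0,0],"jaw": 0.8},
  {"slide": [218,-208,0],"dr": [0,0,0],"jaw": 0.8},
  {"slide": [238,-227,0],"dr": [0,0,0],"jaw": 0.8},
  {"slide": [258,-246,0],"dr": [0,0,0],"jaw": 0.8},
  {"slide": [278,-266,0],"dr": [0,0,0],"jaw": 0.8},
  {"slide": [298,-285,0],"dr": [0,0,0],"jaw": 0.8},
  {"slide": [315,-301,0],"dr": [0,0,0],"jaw": 0.8},
  {"slide": [328,-314,0],"dr": [0,0,0],"jaw": 0.8},
  {"slide": [335,-320,0],"dr": [0,0,0],"jaw": 0.8},
  {"slide": [335,-320,0],"dr": [0,0,0],"jaw": 0.8},
])

```text
t: 2.1
tool_pos: [0.4198, -0.1194, 0.4046]
orientation: [-3.073, -0.653, 0.0]
force: [0.1, -0.0, 0.0]
opening: 0.0185
gripper_force: 0.0
```

```bash
cat > go.py <<'E'
import sys
from h import *
s=read_state();R=cv2.Rodrigues(np.array(s['orientation']))[0];p=np.array(s['tool_pos'])
g=np.array([float(v) for v in sys.argv[1:4]])
print(s['t'],'tcp',p.round(4),'z',R[:,2].round(4),'slide mm',(R.T@(g-p)*1000).round(1),'q',np.round(s['q'],2),'F',np.round(s['force'],2),s['opening'])
E
python3 go.py .5 .304 .4
```

```text
2.1 tcp [ 0.4198 -0.1194  0.4046] z [-1.e-04  2.e-04 -1.e+00] slide mm [ 245.4 -354.3    4.7] q [-0.39 -0.33  1.92  0.    1.55  0.76] F [ 0.12 -0.04  0.03] 0.018533765493867933
```

>>> servo_tool([
  {"slide": [5,-7,0],"dr": [0,0,0],"jaw": 0.8},
  {"slide": [15,-21,0],"dr": [0,0,0],"jaw": 0.8},
  {"slide": [27,-39,0],"dr": [0,0,0],"jaw": 0.8},
  {"slide": [42,-60,0],"dr": [0,0,0],"jaw": 0.8},
  {"slide": [56,-81,0],"dr": [0,0,0],"jaw": 0.8},
  {"slide": [71,-103,0],"dr": [0,0,0],"jaw": 0.8},
  {"slide": [86,-124,0],"dr": [0,0,0],"jaw": 0.8},
  {"slide": [100,-145,0],"dr": [0,0,0],"jaw": 0.8},
  {"slide": [115,-166,0],"dr": [0,0,0],"jaw": 0.8},
  {"slide": [130,-188,0],"dr": [0,0,0],"jaw": 0.8},
  {"slide": [145,-209,0],"dr": [0,0,0],"jaw": 0.8},
  {"slide": [159,-230,0],"dr": [0,0,0],"jaw": 0.8},
  {"slide": [174,-251,0],"dr": [0,0,0],"jaw": 0.8},
  {"slide": [189,-273,0],"dr": [0,0,0],"jaw": 0.8},
  {"slide": [203,-294,0],"dr": [0,0,0],"jaw": 0.8},
  {"slide": [218,-315,0],"dr": [0,0,0],"jaw": 0.8},
  {"slide": [230,-333,0],"dr": [0,0,0],"jaw": 0.8},
  {"slide": [240,-347,0],"dr": [0,0,0],"jaw": 0.8},
  {"slide": [245,-354,0],"dr": [0,0,0],"jaw": 0.8},
  {"slide": [245,-354,0],"dr": [0,0,0],"jaw": 0.8},
])

```text
t: 4.1
tool_pos: [0.5006, 0.3028, 0.4044]
orientation: [3.073, 0.65, -0.001]
force: [-0.2, -0.4, -0.1]
opening: 0.0186
gripper_force: 0.0
```

```bash
python3 go.py .5 .304 .235; python3 - <<'E'
from h import *
p,d=read_camera('wrist');c=camera_params('wrist');print(c)
np.savez('pics/w.npz',p=p,d=d);cv2.imwrite('pics/w1.png',cv2.resize(p[:,:,::-1],(768,576)))
E
```

```text
4.1 tcp [0.5006 0.3028 0.4044] z [-5.e-04 -2.e-04 -1.e+00] slide mm [ 1.000e-01 -1.300e+00  1.694e+02] q [0.46 0.09 1.53 0.   1.52 1.61] F [-0.18 -0.42 -0.11] 0.018588296133355598
{'fx': 297.3186396354542, 'fy': 297.3186396354542, 'cx': 254.77223332988308, 'cy': 191.42165354384355, 'rvec': array([-2.40972234,  1.56572057,  0.24171825]), 'tvec': array([0.07269219, 0.51780248, 0.56701425])}
```

View pics/w1.png

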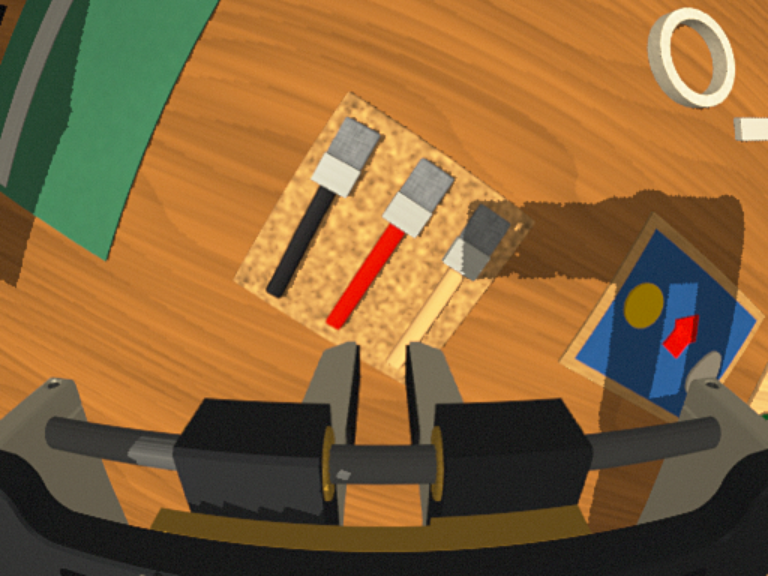

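The wrist view shows the red handle from (335,325) to (400,230), flanked by the black and wood brushes. The fingers are 18 mm apart and clear of everything. I'll check the brush line through this camera too.

```bash
python3 - <<'E'
from h import *
z=np.load('pics/w.npz');h=cv2.cvtColor(z['p'],cv2.COLOR_RGB2HSV)
c=dict(fx=297.3186,cx=254.7722,cy=191.4217);R=cv2.Rodrigues(np.array([-2.40972234,1.56572057,.24171825]))[0];t=np.array([.07269219,.51780248,.56701425]);o=-R.T@t
def cast(u,v,zz):
    a,b=u-c['cx'],v-c['cy'];r=np.hypot(a,b);th=r/c['fx'];d=R.T@np.array([a/r*np.sin(th),b/r*np.sin(th),np.cos(th)]);return (o+d*(zz-o[2])/d[2])[:2]*1000
m=cv2.inRange(h,np.array((0,170,120)),np.array((6,255,255)));n,l,st,ce=cv2.connectedComponentsWithStats(m)
for i in range(1,n):
    if st[i,4]>300:
        ys,xs=np.nonzero(l==i);print(ce[i]*1.5,cv2.minAreaRect(np.array([cast(x,y,.014) for x,y in zip(xs,ys)],np.float32)))
E
```

```text
[364.81793478 275.52880435] ((471.4227294921875, 307.4308166503906), (15.484297752380371, 106.2573471069336), 80.55673217773438)
[681.63274336 334.25663717] ((550.2283325195312, -27.750598907470703), (44.057960510253906, 43.68046951293945), 31.341007232666016)
```

Three views agree to within 4 mm, and the tool stands over the brush line. Descend 170 mm (grasp point about 53 mm above the brush), then hold for 2 s or more.

>>> servo_tool([
  {"slide": [0,0,4],"dr": [0,0,0],"jaw": 0.8},
  {"slide": [0,0,12],"dr": [0,0,0],"jaw": 0.8},
  {"slide": [0,0,25],"dr": [0,0,0],"jaw": 0.8},
  {"slide": [0,0,40],"dr": [0,0,0],"jaw": 0.8},
  {"slide": [0,0,55],"dr": [0,0,0],"jaw": 0.8},
  {"slide": [0,0,70],"dr": [0,0,0],"jaw": 0.8},
  {"slide": [0,0,85],"dr": [0,0,0],"jaw": 0.8},
  {"slide": [0,0,100],"dr": [0,0,0],"jaw": 0.8},
  {"slide": [0,0,115],"dr": [0,0,0],"jaw": 0.8},
  {"slide": [0,0,130],"dr": [0,0,0],"jaw": 0.8},
  {"slide": [0,0,145],"dr": [0,0,0],"jaw": 0.8},
  {"slide": [0,0,157],"dr": [0,0,0],"jaw": 0.8},
  {"slide": [0,0,165],"dr": [0,0,0],"jaw": 0.8},
  {"slide": [0,0,170],"dr": [0,0,0],"jaw": 0.8},
  {"slide": [0,0,170],"dr": [0,0,0],"jaw": 0.8},
  {"slide": [0,0,170],"dr": [0,0,0],"jaw": 0.8},
  {"slide": [0,0,170],"dr": [0,0,0],"jaw": 0.8},
  {"slide": [0,0,170],"dr": [0,0,0],"jaw": 0.8},
  {"slide": [0,0,170],"dr": [0,0,0],"jaw": 0.8},
  {"slide": [0,0,170],"dr": [0,0,0],"jaw": 0.8},
])

```text
t: 6.15
tool_pos: [0.5005, 0.3025, 0.235]
orientation: [-3.074, -0.65, -0.001]
force: [0.6, 0.1, 0.9]
opening: 0.0186
gripper_force: 0.0
```

>>> servo_tool([
  {"slide": [0,0,0],"dr": [0,0,0],"jaw": 0.8},
  {"slide": [0,0,0],"dr": [0,0,0],"jaw": 0.8},
  {"slide": [0,0,0],"dr": [0,0,0],"jaw": 0.8},
  {"slide": [0,0,0],"dr": [0,0,0],"jaw": 0.8},
  {"slide": [0,0,0],"dr": [0,0,0],"jaw": 0.8},
  {"slide": [0,0,0],"dr": [0,0,0],"jaw": 0.8},
  {"slide": [0,0,0],"dr": [0,0,0],"jaw": 0.8},
  {"slide": [0,0,0],"dr": [0,0,0],"jaw": 0.8},
  {"slide": [0,0,0],"dr": [0,0,0],"jaw": 0.8},
  {"slide": [0,0,0],"dr": [0,0,0],"jaw": 0.8},
  {"slide": [0,0,0],"dr": [0,0,0],"jaw": 0.8},
  {"slide": [0,0,0],"dr": [0,0,0],"jaw": 0.8},
  {"slide": [0,0,0],"dr": [0,0,0],"jaw": 0.8},
  {"slide": [0,0,0],"dr": [0,0,0],"jaw": 0.8},
  {"slide": [0,0,0],"dr": [0,0,0],"jaw": 0.8},
  {"slide": [0,0,0],"dr": [0,0,0],"jaw": 0.8},
  {"slide": [0,0,0],"dr": [0,0,0],"jaw": 0.8},
  {"slide": [0,0,0],"dr": [0,0,0],"jaw": 0.8},
  {"slide": [0,0,0],"dr": [0,0,0],"jaw": 0.8},
  {"slide": [0,0,0],"dr": [0,0,0],"jaw": 0.8},
])

```text
t: 8.15
tool_pos: [0.5004, 0.3025, 0.2347]
orientation: [-3.074, -0.65, 0.0]
force: [-0.7, -0.7, 0.1]
opening: 0.0191
gripper_force: 0.0
```

```bash
python3 go.py .5 .304 .4; python3 go.py .505 -.355 .4
```

```text
8.15 tcp [0.5004 0.3025 0.2347] z [-0.  0. -1.] slide mm [   0.3   -1.6 -165.3] q [0.46 0.23 1.69 0.   1.21 1.61] F [-0.65 -0.74  0.05] 0.019052429477866853
8.15 tcp [0.5004 0.3025 0.2347] z [-0.  0. -1.] slide mm [-262.   603.1 -165.3] q [0.46 0.23 1.69 0.   1.21 1.61] F [-0.65 -0.74  0.05] 0.019052429477866853
```

>>> servo_tool([
  {"slide": [0,0,-4],"dr": [0,0,0],"jaw": 0.8},
  {"slide": [0,0,-12],"dr": [0,0,0],"jaw": 0.8},
  {"slide": [0,0,-25],"dr": [0,0,0],"jaw": 0.8},
  {"slide": [0,0,-40],"dr": [0,0,0],"jaw": 0.8},
  {"slide": [0,0,-55],"dr": [0,0,0],"jaw": 0.8},
  {"slide": [0,0,-70],"dr": [0,0,0],"jaw": 0.8},
  {"slide": [0,0,-85],"dr": [0,0,0],"jaw": 0.8},
  {"slide": [0,0,-100],"dr": [0,0,0],"jaw": 0.8},
  {"slide": [0,0,-115],"dr": [0,0,0],"jaw": 0.8},
  {"slide": [0,0,-130],"dr": [0,0,0],"jaw": 0.8},
  {"slide": [0,0,-145],"dr": [0,0,0],"jaw": 0.8},
  {"slide": [0,0,-157],"dr": [0,0,0],"jaw": 0.8},
  {"slide": [0,0,-165],"dr": [0,0,0],"jaw": 0.8},
  {"slide": [0,0,-165],"dr": [0,0,0],"jaw": 0.8},
])

```text
t: 9.55
tool_pos: [0.5007, 0.3026, 0.4013]
orientation: [-3.073, -0.65, -0.003]
force: [0.5, 0.1, 0.1]
opening: 0.0187
gripper_force: 0.0
```

>>> servo_tool([
  {"slide": [-5,12,0],"dr": [0,0,0],"jaw": 0.8},
  {"slide": [-16,36,0],"dr": [0,0,0],"jaw": 0.8},
  {"slide": [-29,66,0],"dr": [0,0,0],"jaw": 0.8},
  {"slide": [-45,103,0],"dr": [0,0,0],"jaw": 0.8},
  {"slide": [-60,139,0],"dr": [0,0,0],"jaw": 0.8},
  {"slide": [-76,175,0],"dr": [0,0,0],"jaw": 0.8},
  {"slide": [-92,211,0],"dr": [0,0,0],"jaw": 0.8},
  {"slide": [-107,247,0],"dr": [0,0,0],"jaw": 0.8},
  {"slide": [-123,283,0],"dr": [0,0,0],"jaw": 0.8},
  {"slide": [-139,320,0],"dr": [0,0,0],"jaw": 0.8},
  {"slide": [-155,356,0],"dr": [0,0,0],"jaw": 0.8},
  {"slide": [-170,392,0],"dr": [0,0,0],"jaw": 0.8},
  {"slide": [-186,428,0],"dr": [0,0,0],"jaw": 0.8},
  {"slide": [-202,464,0],"dr": [0,0,0],"jaw": 0.8},
  {"slide": [-217,500,0],"dr": [0,0,0],"jaw": 0.8},
  {"slide": [-233,537,0],"dr": [0,0,0],"jaw": 0.8},
  {"slide": [-246,567,0],"dr": [0,0,0],"jaw": 0.8},
  {"slide": [-257,591,0],"dr": [0,0,0],"jaw": 0.8},
  {"slide": [-262,603,0],"dr": [0,0,0],"jaw": 0.8},
  {"slide": [-262,603,0],"dr": [0,0,0],"jaw": 0.8},
])

```text
t: 11.55
tool_pos: [0.5041, -0.3564, 0.3985]
orientation: [-3.073, -0.646, 0.002]
force: [-0.3, 0.6, -0.1]
opening: 0.0185
gripper_force: 0.0
```

```bash
python3 go.py .505 -.356 .287; python3 - <<'E'
from h import *
c=camera_params('wrist');p,d=read_camera('wrist');h=cv2.cvtColor(p,cv2.COLOR_RGB2HSV)
cv2.imwrite('pics/w2.png',cv2.resize(p[:,:,::-1],(768,576)))
R=cv2.Rodrigues(c['rvec'])[0];o=-R.T@c['tvec']
def cast(u,v,zz):
    a,b=u-c['cx'],v-c['cy'];r=np.hypot(a,b);th=r/c['fx'];d=R.T@np.array([a/r*np.sin(th),b/r*np.sin(th),np.cos(th)]);return (o+d*(zz-o[2])/d[2])[:2]*1000
for nm,lo,hi in(('blue',(100,130,60),(125,255,255)),('green',(50,100,40),(90,255,255)),('egg?',(0,0,170),(179,50,255))):
  n,l,st,ce=cv2.connectedComponentsWithStats(cv2.inRange(h,np.array(lo),np.array(hi)))
  for i in range(1,n):
    if st[i,4]>200: print(nm,st[i],ce[i]*1.5,cast(*ce[i],.065),cast(*ce[i],.01))
E
```

```text
11.55 tcp [ 0.5041 -0.3564  0.3985] z [-0.0016  0.001  -1.    ] slide mm [  1.1   0.2 111.5] q [-0.7   0.18  1.44 -0.    1.52  0.46] F [-0.33  0.64 -0.1 ] 0.01852225851894043
blue [   3    0  138  134 8955] [105.07169179  86.54706868] [553.60721792 -95.94489984] [548.68072477 -56.24783068]
blue [465   9  21  42 444] [712.91554054  42.70945946] [ 800.7938702 -528.918603 ] [ 839.32544267 -565.34295637]
blue [ 244  158   37   38 1095] [392.59589041 264.75342466] [ 509.20418149 -361.62258076] [ 496.47115813 -368.63449845]
green [ 173  138   39   38 1122] [287.99064171 234.55481283] [ 499.49040471 -283.17057572] [ 485.04959516 -276.38978918]
egg? [ 185   57   37   39 1104] [304.50407609 113.12092391] [ 584.49932088 -261.21347775] [ 585.00399088 -250.5723978 ]
egg? [ 75  61  29  45 984] [134.78963415 126.42682927] [ 531.88396705 -136.70281812] [ 523.13829332 -104.17142829]
```

View pics/w2.png

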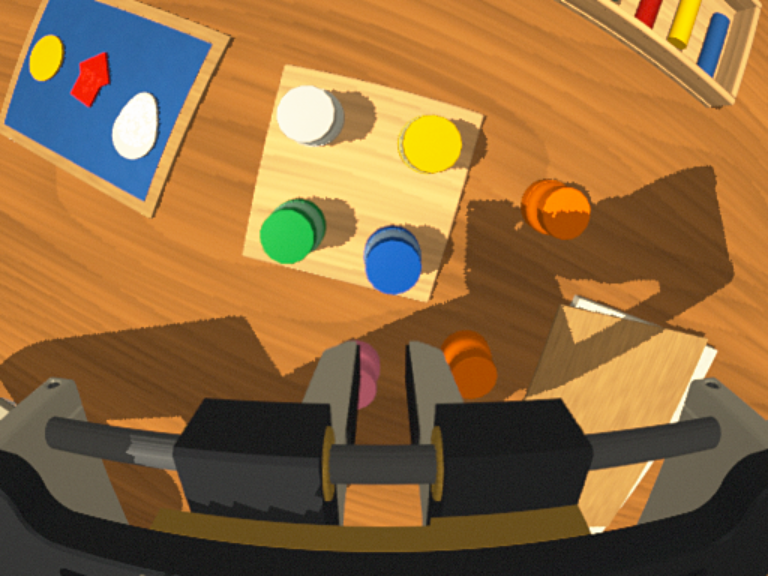

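The wrist view shows the blue lid at (393,265), with green (290,235), yellow (432,143) and white (308,113) behind it. Blue comes out near (0.508,-0.361), in line with the top view. Nudge (1,2), descend 112 mm to about 36 mm fingertip clearance, and hold.

>>> servo_tool([
  {"slide": [1,2,4],"dr": [0,0,0],"jaw": 0.8},
  {"slide": [1,2,12],"dr": [0,0,0],"jaw": 0.8},
  {"slide": [1,2,24],"dr": [0,0,0],"jaw": 0.8},
  {"slide": [1,2,36],"dr": [0,0,0],"jaw": 0.8},
  {"slide": [1,2,48],"dr": [0,0,0],"jaw": 0.8},
  {"slide": [1,2,60],"dr": [0,0,0],"jaw": 0.8},
  {"slide": [1,2,72],"dr": [0,0,0],"jaw": 0.8},
  {"slide": [1,2,84],"dr": [0,0,0],"jaw": 0.8},
  {"slide": [1,2,95],"dr": [0,0,0],"jaw": 0.8},
  {"slide": [1,2,104],"dr": [0,0,0],"jaw": 0.8},
  {"slide": [1,2,109],"dr": [0,0,0],"jaw": 0.8},
  {"slide": [1,2,112],"dr": [0,0,0],"jaw": 0.8},
  {"slide": [1,2,112],"dr": [0,0,0],"jaw": 0.8},
  {"slide": [1,2,112],"dr": [0,0,0],"jaw": 0.8},
  {"slide": [1,2,112],"dr": [0,0,0],"jaw": 0.8},
  {"slide": [1,2,112],"dr": [0,0,0],"jaw": 0.8},
  {"slide": [1,2,112],"dr": [0,0,0],"jaw": 0.8},
  {"slide": [1,2,112],"dr": [0,0,0],"jaw": 0.8},
])

```text
t: 13.4
tool_pos: [0.5067, -0.3564, 0.2879]
orientation: [3.073, 0.65, 0.0]
force: [0.0, 0.1, 0.4]
opening: 0.0189
gripper_force: 0.0
```

>>> servo_tool([
  {"slide": [0,0,0],"dr": [0,0,0],"jaw": 0.8},
  {"slide": [0,0,0],"dr": [0,0,0],"jaw": 0.8},
  {"slide": [0,0,0],"dr": [0,0,0],"jaw": 0.8},
  {"slide": [0,0,0],"dr": [0,0,0],"jaw": 0.8},
  {"slide": [0,0,0],"dr": [0,0,0],"jaw": 0.8},
  {"slide": [0,0,0],"dr": [0,0,0],"jaw": 0.8},
  {"slide": [0,0,0],"dr": [0,0,0],"jaw": 0.8},
  {"slide": [0,0,0],"dr": [0,0,0],"jaw": 0.8},
  {"slide": [0,0,0],"dr": [0,0,0],"jaw": 0.8},
  {"slide": [0,0,0],"dr": [0,0,0],"jaw": 0.8},
  {"slide": [0,0,0],"dr": [0,0,0],"jaw": 0.8},
  {"slide": [0,0,0],"dr": [0,0,0],"jaw": 0.8},
  {"slide": [0,0,0],"dr": [0,0,0],"jaw": 0.8},
  {"slide": [0,0,0],"dr": [0,0,0],"jaw": 0.8},
  {"slide": [0,0,0],"dr": [0,0,0],"jaw": 0.8},
  {"slide": [0,0,0],"dr": [0,0,0],"jaw": 0.8},
  {"slide": [0,0,0],"dr": [0,0,0],"jaw": 0.8},
  {"slide": [0,0,0],"dr": [0,0,0],"jaw": 0.8},
  {"slide": [0,0,0],"dr": [0,0,0],"jaw": 0.8},
  {"slide": [0,0,0],"dr": [0,0,0],"jaw": 0.8},
])

```text
t: 15.4
tool_pos: [0.5067, -0.3564, 0.2877]
orientation: [3.074, 0.65, 0.0]
force: [-0.5, 0.5, -0.1]
opening: 0.0188
gripper_force: 0.0
```

```bash
python3 go.py .523 -.1025 .4
```

```text
15.4 tcp [ 0.5067 -0.3564  0.2877] z [ 0. -0. -1.] slide mm [ 117.7 -225.6 -112.3] q [-0.7   0.26  1.56  0.    1.32  0.46] F [-0.5   0.52 -0.08] 0.01879805800685522
```

>>> servo_tool([
  {"slide": [0,0,-4],"dr": [0,0,0],"jaw": 0.8},
  {"slide": [0,0,-12],"dr": [0,0,0],"jaw": 0.8},
  {"slide": [0,0,-24],"dr": [0,0,0],"jaw": 0.8},
  {"slide": [0,0,-36],"dr": [0,0,0],"jaw": 0.8},
  {"slide": [0,0,-48],"dr": [0,0,0],"jaw": 0.8},
  {"slide": [0,0,-60],"dr": [0,0,0],"jaw": 0.8},
  {"slide": [0,0,-72],"dr": [0,0,0],"jaw": 0.8},
  {"slide": [0,0,-84],"dr": [0,0,0],"jaw": 0.8},
  {"slide": [0,0,-95],"dr": [0,0,0],"jaw": 0.8},
  {"slide": [0,0,-104],"dr": [0,0,0],"jaw": 0.8},
  {"slide": [0,0,-109],"dr": [0,0,0],"jaw": 0.8},
  {"slide": [0,0,-112],"dr": [0,0,0],"jaw": 0.8},
  {"slide": [0,0,-112],"dr": [0,0,0],"jaw": 0.8},
])

```text
t: 16.7
tool_pos: [0.5067, -0.3564, 0.3999]
orientation: [3.073, 0.65, 0.0]
force: [0.6, 0.3, 0.2]
opening: 0.0187
gripper_force: 0.0
```

>>> servo_tool([
  {"slide": [2,-5,0],"dr": [0,0,0],"jaw": 0.8},
  {"slide": [7,-14,0],"dr": [0,0,0],"jaw": 0.8},
  {"slide": [13,-25,0],"dr": [0,0,0],"jaw": 0.8},
  {"slide": [20,-38,0],"dr": [0,0,0],"jaw": 0.8},
  {"slide": [27,-52,0],"dr": [0,0,0],"jaw": 0.8},
  {"slide": [34,-66,0],"dr": [0,0,0],"jaw": 0.8},
  {"slide": [41,-79,0],"dr": [0,0,0],"jaw": 0.8},
  {"slide": [48,-93,0],"dr": [0,0,0],"jaw": 0.8},
  {"slide": [55,-106,0],"dr": [0,0,0],"jaw": 0.8},
  {"slide": [63,-120,0],"dr": [0,0,0],"jaw": 0.8},
  {"slide": [70,-133,0],"dr": [0,0,0],"jaw": 0.8},
  {"slide": [77,-147,0],"dr": [0,0,0],"jaw": 0.8},
  {"slide": [84,-160,0],"dr": [0,0,0],"jaw": 0.8},
  {"slide": [91,-174,0],"dr": [0,0,0],"jaw": 0.8},
  {"slide": [98,-188,0],"dr": [0,0,0],"jaw": 0.8},
  {"slide": [105,-201,0],"dr": [0,0,0],"jaw": 0.8},
  {"slide": [111,-212,0],"dr": [0,0,0],"jaw": 0.8},
  {"slide": [116,-221,0],"dr": [0,0,0],"jaw": 0.8},
  {"slide": [118,-226,0],"dr": [0,0,0],"jaw": 0.8},
  {"slide": [118,-226,0],"dr": [0,0,0],"jaw": 0.8},
])

```text
t: 18.7
tool_pos: [0.5231, -0.1013, 0.3997]
orientation: [-3.073, -0.651, 0.0]
force: [-1.2, -0.6, 0.2]
opening: 0.0186
gripper_force: 0.0
```

```bash
python3 go.py .523 -.1025 .23
```

```text
18.7 tcp [ 0.5231 -0.1013  0.3997] z [-0. -0. -1.] slide mm [ -0.6   1.  169.7] q [-0.29 -0.05  1.68 -0.    1.51  0.87] F [-1.25 -0.56  0.18] 0.018555930549189772
```

>>> servo_tool([
  {"slide": [0,1,4],"dr": [0,0,0],"jaw": 0.8},
  {"slide": [0,1,12],"dr": [0,0,0],"jaw": 0.8},
  {"slide": [0,1,25],"dr": [0,0,0],"jaw": 0.8},
  {"slide": [0,1,40],"dr": [0,0,0],"jaw": 0.8},
  {"slide": [0,1,55],"dr": [0,0,0],"jaw": 0.8},
  {"slide": [0,1,70],"dr": [0,0,0],"jaw": 0.8},
  {"slide": [0,1,85],"dr": [0,0,0],"jaw": 0.8},
  {"slide": [0,1,100],"dr": [0,0,0],"jaw": 0.8},
  {"slide": [0,1,115],"dr": [0,0,0],"jaw": 0.8},
  {"slide": [0,1,130],"dr": [0,0,0],"jaw": 0.8},
  {"slide": [0,1,145],"dr": [0,0,0],"jaw": 0.8},
  {"slide": [0,1,157],"dr": [0,0,0],"jaw": 0.8},
  {"slide": [0,1,165],"dr": [0,0,0],"jaw": 0.8},
  {"slide": [0,1,170],"dr": [0,0,0],"jaw": 0.8},
  {"slide": [0,1,170],"dr": [0,0,0],"jaw": 0.8},
  {"slide": [0,1,170],"dr": [0,0,0],"jaw": 0.8},
  {"slide": [0,1,170],"dr": [0,0,0],"jaw": 0.8},
  {"slide": [0,1,170],"dr": [0,0,0],"jaw": 0.8},
  {"slide": [0,1,170],"dr": [0,0,0],"jaw": 0.8},
  {"slide": [0,1,170],"dr": [0,0,0],"jaw": 0.8},
])

```text
t: 20.7
tool_pos: [0.5236, -0.1029, 0.23]
orientation: [3.073, 0.65, 0.001]
force: [-0.4, -0.4, 0.1]
opening: 0.0188
gripper_force: 0.0
```

```bash
python3 go.py .523 -.1025 .23; python3 -c "
from h import *
p,d=read_camera('side');cv2.imwrite('pics/s2.png',cv2.resize(p[:,:,::-1],(800,600)))"
```

```text
20.7 tcp [ 0.5236 -0.1029  0.23  ] z [ 4.e-04 -1.e-04 -1.e+00] slide mm [-0.4 -0.6 -0. ] q [-0.29  0.11  1.84  0.    1.19  0.86] F [-0.44 -0.37  0.1 ] 0.018798059150846855
```

View pics/s2.png

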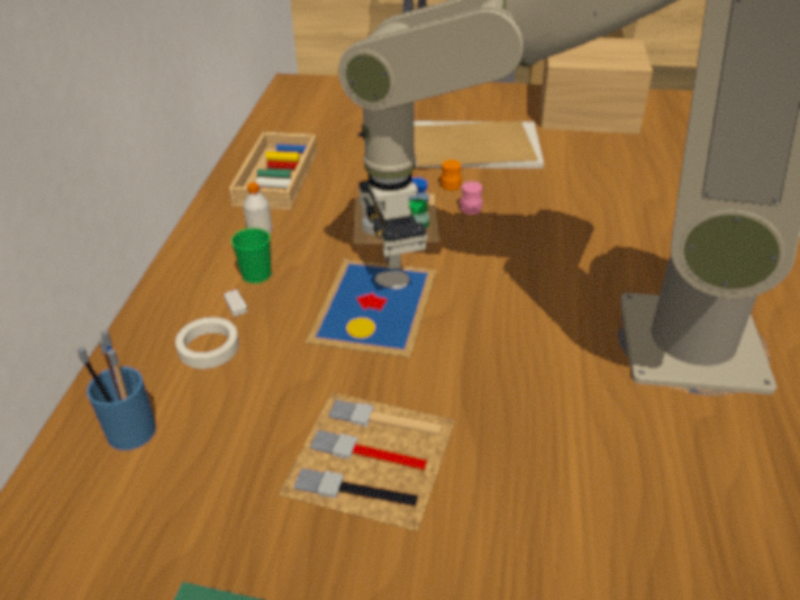

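The fingertips point down at the egg, near (393,270), without touching it. The brushes and every pot in view look undisturbed.

```bash
python3 -c "
from plant import *
print(close_job())"
```

```text
the job is handed in; nothing more can be done
None
```

The arm pointed at the red-handled brush and then the blue pot for over two seconds each, and finished still pointing at the white egg, with no sign of contact; I handed the job in at about 21 s, and no verdict came back.

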